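Roll the collet nut and the bearing home in their gutters

ROBOT

A 7-joint arm with a two-finger parallel gripper is mounted at the origin on the work surface. World frame = base frame: x ahead of the robot, y to its left, z up, the work surface at z = 0. Lengths are in m, angles in rad, forces in N, time in s.
With the tool pointing down it reaches from about 0.35 to 0.9 m from the base axis. Payload 7.2 kg.
Tool frame: the origin (TCP) lies on the mounting face of the last link; the fingertips stand 173 mm ahead of it and the grasp point (between the pads) lies robot.tcp_to_grasp ahead of it (robot.tcp_to_grasp is the distance from the TCP to the grasp point, in m); z points along the fingers, y is the line along which they close (so a half turn about z gives the same grasp; the last joint's range is limited). The gripper opens to 85 mm and grips with 20 to 120 N. Pads are 22 mm wide; open, the fingers measure 114 mm over their backs; the gripper's body (76 mm by 85 mm) begins 54 mm behind the grasp point. The pads swing forward as they close: fully open they stand 13 mm farther back than shut.
Start: joints at [1.091, 0.411, -0.013, 1.596, 0.006, 1.134, -0.082], TCP at [0.25, -0.573, 0.405] pointing down, gripper open.
Joint ranges: [-2.95, 2.95], [-0.29, 1.99], [-1.47, 1.44], [0.14, 2.54], [-1.03, 4.17], [0.13, 1.85], [-2.86, 2.86]. Speed limits (rad/s): [2.39, 2.39, 3.01, 3.01, 3.14, 3.14, 3.14].

INTERFACE

Orientations are given as a rotation vector (axis times angle).
In Python, from workcell import robot gives the robot as it stands.
- The arm moves only by the tool servo_tool, never from a script. Its argument "series" is a list of rows, each a list of 2 entries, a list of its own where there are three numbers: the shift along the tool's x, y, z in m, then the turn, a rotation vector about the tool's x, y, z in degrees. A call has 1 to 20 rows; each row shifts and turns the commanded pose from where the row before left it, along the tool's axes as they then stand; what a row does not reach is not made up. A row lasts 1/12 s, in which the tool goes at most 41.7 mm and 7.16 degrees, less where a joint would pass 70% of its speed; a pose out of reach is approached as far as the arm can. A call is refused whole if a number of a shift passes 0.0417 or a number of a turn 7.16, either way. A call with a gripper value outside its range is refused whole. "claw" is the opening, from 0 (shut) to 1 (fully open), set as the call begins (left out, the last holds). The fingers move at their own pace and stop on an object; "force" is the grip in N (left out, the last holds). Time passes only in rows, so rows that do not move let the fingers close. It gives the time, the measured TCP pose, the force, the opening and the grip force at its end, in the units of the state.
- robot.state(): the state, without advancing time (a new reading comes with each control period).
- robot.get_image(name): name is "scene" or "side" or "wrist"; returns a dict with "frame" (384x512x3 uint8, red, green, blue), "range_z" (384x512 float32, m along the optical axis (not along the pixel's ray), 0 where there is no reading), "fx", "fy", "cx", "cy" (pixels), "distortion" ([k1, k2, p1, p2, k3] as OpenCV has them; the pictures are not rectified), "R" (3x3) and "t" (3): a world point X has camera coordinates R X + t. Camera axes: x right, y down, z forward; pixel columns grow to the right and rows downward; lengths in m; the calibration is good to about 2 mm. A picture is of the moment at which its call begins.
- robot.sign_off(): hands the job in; it is judged then, once.
The state is a dict: "t": time; "qpos": joint angles; "dq": joint speeds; "effort": joint torques, N m; "ee_pos": TCP position; "tcp_rot": TCP orientation; "force": force on the tool from outside, world axes, zero at the start; "torque": the same for the moment, N m; "opening": finger opening in m; "finger_force": force on a finger pad.
Only numpy, scipy, OpenCV 4.12 (cv2) and the standard library are available. Lean on these libraries where they do the work, as an engineer would, in place of code of your own. Each camera call takes 0.05 s, during which the arm holds its last target. There are 200 camera calls.

TASK

On the machinist's bench a collet nut and a ball bearing have rolled down to the low ends of their two sloped gutters. With the fingertips, push each one up its gutter and over the crest, so that it settles against the stop plate at the upper end and cannot roll back. Only push: do not lift either part out of its gutter, and leave everything else on the bench standing and lying where it is.

Things in the scene. Friction and masses are not known exactly. Their poses are not given: they have to be found in the camera images.
- nut: Steel collet nut, a round ring-like part 50 mm in diameter and 30 mm wide with dark notches round its rim, about 0.25 kg (0.18 to 0.35), standing on its rim in the wide gutter, axle across the gutter. Origin: its middle, 25 mm above the gutter floor; y is its axle; x and z turn as it rolls. It rolls or slides freely under a push of under 10 N.
- bearing: Steel ball bearing, a disc 62 mm in diameter and 16 mm wide with a dark seal on its faces, about 0.20 kg (0.14 to 0.28), standing on its rim in the narrow gutter, axle across the gutter. Origin: its middle, 31 mm above the gutter floor; y is its axle; x and z turn as it rolls. It rolls or slides freely under a push of under 10 N.
- wide_gutter: Fixed open aluminium gutter for the nut, on a dark base plate 208 x 58 x 10 mm. Origin: bench level, on the centre line; x: level, uphill along the gutter; z: up. Inner width 34 mm, outer 40; side walls 14 mm above the floor. At the start the nut rests against the low lip, middle at (-77, 0, 64) mm in this frame.
- narrow_gutter: Fixed open aluminium gutter for the bearing, on a dark base plate 217 x 58 x 10 mm. Origin: bench level, on the centre line; x: level, uphill along the gutter; z: up. Inner width 20 mm, outer 26; side walls 14 mm above the floor. At the start the bearing rests against the low lip, middle at (-78, 0, 70) mm in this frame.
- wide_gutter_foot (a point): Point on the floor of the wide gutter, on its centre line, at the inner face of the low lip (10 mm high), 36 mm above the bench. x runs up along the floor, z square to it. The floor rises at 8 degrees for 145 mm to a crest, then falls at 9 degrees to the stop plate: past the crest the part rolls on to the stop by itself; short of it, back to the lip.
- narrow_gutter_foot (a point): Point on the floor of the narrow gutter, on its centre line, at the inner face of the low lip (10 mm high), 36 mm above the bench. x runs up along the floor, z square to it. The floor rises at 8 degrees for 148 mm to a crest, then falls at 9 degrees to the stop plate: past the crest the part rolls on to the stop by itself; short of it, back to the lip.
- wide_gutter_seat (a point): Where the nut's middle lies when it is home: on the seat floor, its rim touching the stop plate of the wide gutter, which stands 29 mm above the seat floor; 24 mm past the crest.
- narrow_gutter_seat (a point): Where the bearing's middle lies when it is home: on the seat floor, its rim touching the stop plate of the narrow gutter, which stands 35 mm above the seat floor; 24 mm past the crest.
- holder_middle: Tool holder standing between the two gutters, dark steel, 62 mm across, 95 mm high. Bystander: leave it alone. Origin: centre of its underside.
- holder_far: The same kind of tool holder, standing beyond the gutters. Bystander: leave it alone. Origin: centre of its underside.
- case_red: Square plastic cutter case 85 x 18 x 18 mm with a red cap, lying in front of the robot between the low ends of the gutters. Bystander: leave it alone. Origin: centre of its underside.
- case_black: Black square cutter case 100 x 18 x 18 mm lying beyond the gutters on the right. Bystander: leave it alone. Origin: centre of its underside.
- case_blue: Square plastic cutter case 85 x 18 x 18 mm with a blue cap, lying beyond the gutters on the left. Bystander: leave it alone. Origin: centre of its underside.
- spare_bearing: Small steel ring 44 mm across, 14 mm high, lying flat on the bench at the left. Bystander: leave it alone. Origin: centre of its underside.
- countersink: Steel countersink cutter standing on its head, 38 mm across, 58 mm high, at the right. Bystander: leave it alone. Origin: centre of its underside.
There are look-alikes about, which are no part of the job. What is shaped like the narrow_gutter but pink is not meant. Leave any orange look-alike of the wide_gutter alone.

How it is judged:
At the end, for the whole second after the job is handed in: The nut and the bearing each lie with their middle within 6 mm of their seat point against the stop plate, axle across the gutter (within 0.2 rad), at rest (under 0.02 m/s), and every bystander is within 20 mm of where it was, the standing ones upright within 0.3 rad (distance between nut and wide_gutter_seat below 0.006 m and angle between the y axis of nut and the y axis of wide_gutter, either way round below 0.2 rad and linear speed of each of nut, bearing below 0.02 m/s and distance between bearing and narrow_gutter_seat below 0.006 m and angle between the y axis of bearing and the y axis of narrow_gutter, either way round below 0.2 rad and distance of each of holder_middle, holder_far, case_red, case_black, case_blue, spare_bearing, countersink from where it was at the start of the episode below 0.02 m and angle between each of holder_middle, holder_far, countersink's own z axis and vertical below 0.3 rad); the robot touches nothing.
It fails at once if the nut is lifted off the gutter floor (its middle more than 10 mm above where it rolls) (z of nut in the frame of wide_gutter_foot above 0.035 m).
It fails at once if the bearing is lifted off the gutter floor (its middle more than 10 mm above where it rolls) (z of bearing in the frame of narrow_gutter_foot above 0.041 m).
It fails at once if another thing on the bench is shifted by more than 20 mm or knocked over (distance of any of holder_middle, holder_far, case_red, case_black, case_blue, spare_bearing, countersink from where it was at the start of the episode above 0.02 m or angle between any of holder_middle, holder_far, countersink's own z axis and vertical above 0.3 rad).
It also fails if it takes over 51 s, if anything falls off the work surface, if the arm or the gripper's body presses on something with over 40 N, if the wrist force passes 120 N, or if a joint passes its speed limit or range.

## Working session

There is one attempt and no reset: what is moved stays moved. The work goes in short steps, Python scripts to look and compute and a tool call to move; the robot and the scene stay as the last step left them, time stands still between calls to the robot, and variables do not carry over. Pictures are saved under pics/ and viewed, at most 10 in all, crops included, and the job is handed in when it is done.

Besides the shell and the picture viewer there is one more tool, called after "Emit:" as name([rows], argument=value, ...), one row to a line, values as JSON. servo_tool: Moves the arm, as the interface text tells. Its arguments: {"type":"object","properties":{"series":{"type":"array"},"claw":{"type":"number"},"force":{"type":"number"}},"required":["series"]}

```bash
mkdir -p pics
cat > h.py <<'E'
import numpy as np, cv2, pickle
from workcell import robot
def grab(n):
    im=robot.get_image(n); pickle.dump(im,open(f'{n}.pkl','wb')); return im
def load(n): return pickle.load(open(f'{n}.pkl','rb'))
def cloud(im):
    h,w=im['range_z'].shape; K=np.array([[im['fx'],0,im['cx']],[0,im['fy'],im['cy']],[0,0,1.]])
    u,v=np.meshgrid(np.arange(w),np.arange(h))
    p=cv2.undistortPoints(np.stack([u,v],-1).reshape(-1,1,2).astype(np.float64),K,np.array(im['distortion'],float)).reshape(h,w,2)
    z=im['range_z'].astype(float); c=np.stack([p[...,0]*z,p[...,1]*z,z],-1)
    P=(c-np.array(im['t']))@np.array(im['R']); P[z==0]=np.nan; return P
E
python3 - <<'E'
from h import *
a=[grab(n) for n in ('scene','side')]
for n,i in zip(('scene','side'),a):
    cv2.imwrite(f'pics/{n}1.png',cv2.resize(i['frame'][...,::-1],(800,600),interpolation=cv2.INTER_CUBIC)); print(n,-np.array(i['R']).T@i['t'])
s=robot.state(); print(s, robot.tcp_to_grasp)
E
```

```text
scene [1.16458099 0.58103318 1.07427831]
side [-0.12805168  0.70101321  0.61508739]
{'t': 0.1, 'qpos': array([ 1.09082842,  0.41184885, -0.01270872,  1.5969418 ,  0.00558981,
        1.13429606, -0.08218052]), 'dq': array([-2.21488181e-03, -3.19802702e-03,  4.14846333e-05, -1.36573551e-03,
       -2.09969137e-04,  3.94546217e-04, -5.69651251e-04]), 'effort': array([ 2.77476269e-03, -6.01833057e+01,  6.84418213e-01, -3.00088191e+01,
        1.40131704e-02,  6.45981883e-03, -4.57903923e-05]), 'ee_pos': array([ 0.25005213, -0.57259798,  0.40392656]), 'tcp_rot': array([-3.07385690e+00, -6.42012136e-01,  6.12919558e-04]), 'force': array([ 0.05033891, -0.49108441, -0.19306859]), 'torque': array([ 0.01502264, -0.0389613 ,  0.01551967]), 'finger_force': 0.0, 'opening': 0.08546048867604085} 0.1547
```

View pics/scene1.png

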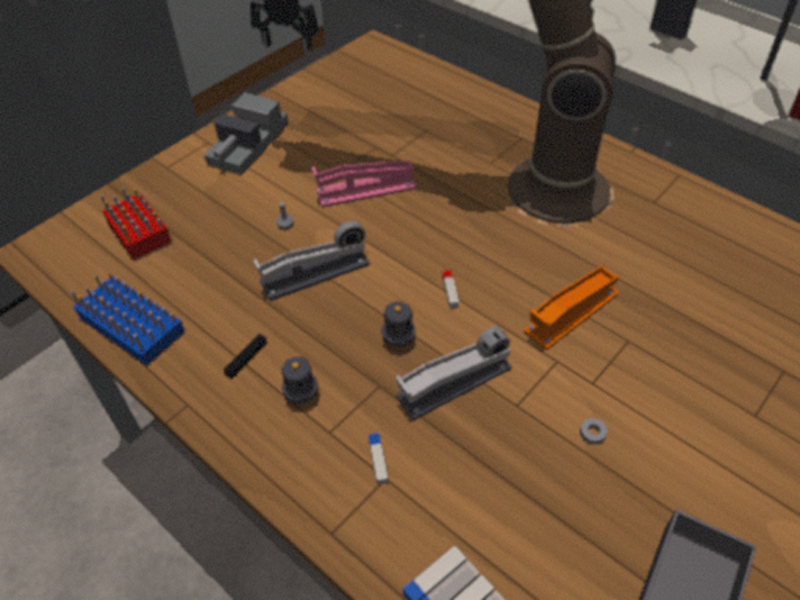

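View pics/side1.png

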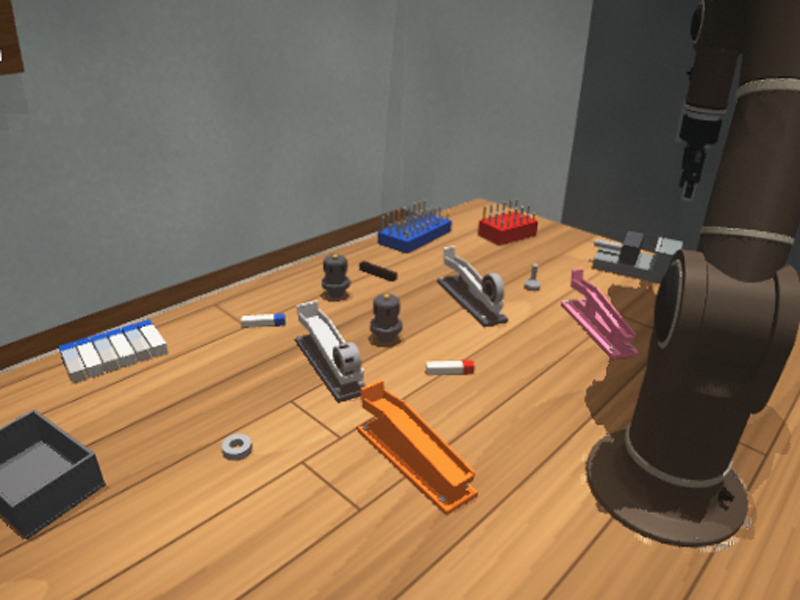

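Scene picture (800x600): the candidate gutters are a grey one with the nut at (455,375), a grey one with the bearing at (313,262), a pink one at (365,180) and an orange one at (575,305). The two grey ones match the description. The low ends are the ones holding the nut at (493,342) and the bearing at (349,237). Case_red at (451,288) and holder_middle at (398,326) are close by.

```bash
cat > m.py <<'E'
from h import *
P=[];
for n in ('scene','side'):
    c=cloud(load(n)); P.append(c)
s=P[0]
def at(u,v): # 800x600 px
    return s[int(v*.64),int(u*.64)]
for k,p in dict(nut=(493,342),bearing=(349,237),hm=(398,326),red=(451,288),pink=(365,185),cs=(285,222)).items(): print(k,at(*p).round(3))
A=np.concatenate([c.reshape(-1,3) for c in P]); A=A[~np.isnan(A[:,0])]
for nm,cen in (('wide',at(455,375)),('narrow',at(313,262))):
    for lab,B in (('scene',P[0].reshape(-1,3)),('side',P[1].reshape(-1,3)),('both',A)):
        B=B[~np.isnan(B[:,0])]
        q=B[(np.hypot(*(B[:,:2]-cen[:2]).T)<.135)&(B[:,2]>.006)&(B[:,2]<.2)]
        # connected cluster on 4 mm grid
        g=((q[:,:2]-cen[:2])/.004+50).astype(int); m=np.zeros((100,100),np.uint8); m[g[:,1],g[:,0]]=1
        _,L=cv2.connectedComponents(cv2.dilate(m,np.ones((3,3)))); l=L[g[:,1],g[:,0]]
        b=np.bincount(l).argmax(); r=q[l==b]
        R=cv2.minAreaRect((r[:,:2]*1000).astype(np.float32)); print(nm,lab,R,len(r), 'zmax',r[:,2].max().round(3))
    np.save(nm+'.npy',r)
E
python3 m.py
python3 - <<'E'
from h import *
a=load('scene')['frame'][...,::-1]; b=load('side')['frame'][...,::-1]
t=[cv2.resize(x,(400,300),interpolation=cv2.INTER_CUBIC) for x in (a[195:270,245:345],a[130:205,155:255],b[185:260,180:280],b[150:225,265:365])]
cv2.imwrite('pics/crop.png',np.vstack([np.hstack(t[:2]),np.hstack(t[2:])]))
E
```

```text
nut [0.499 0.18  0.085]
bearing [ 0.471 -0.19   0.079]
hm [0.574 0.028 0.075]
red [0.401 0.011 0.015]
pink [ 0.279 -0.334  0.007]
cs [ 0.49  -0.365  0.023]
wide scene ((562.84033203125, 152.78372192382812), (57.861759185791016, 212.85345458984375), 71.31121063232422) 2016 zmax 0.093
wide side ((562.0062866210938, 151.56187438964844), (57.919429779052734, 216.1516876220703), 72.7944564819336) 1509 zmax 0.089
wide both ((561.9420166015625, 151.66726684570312), (59.121368408203125, 216.2281951904297), 72.47418975830078) 3525 zmax 0.093
narrow scene ((536.3740844726562, -216.9357147216797), (72.55941772460938, 235.69012451171875), 65.62457275390625) 1731 zmax 0.105
narrow side ((539.0918579101562, -223.4691925048828), (56.75334930419922, 224.78712463378906), 67.90887451171875) 1065 zmax 0.101
narrow both ((536.368408203125, -217.2753448486328), (72.67569732666016, 235.9326629638672), 65.81401062011719) 2796 zmax 0.105
```

View pics/crop.png

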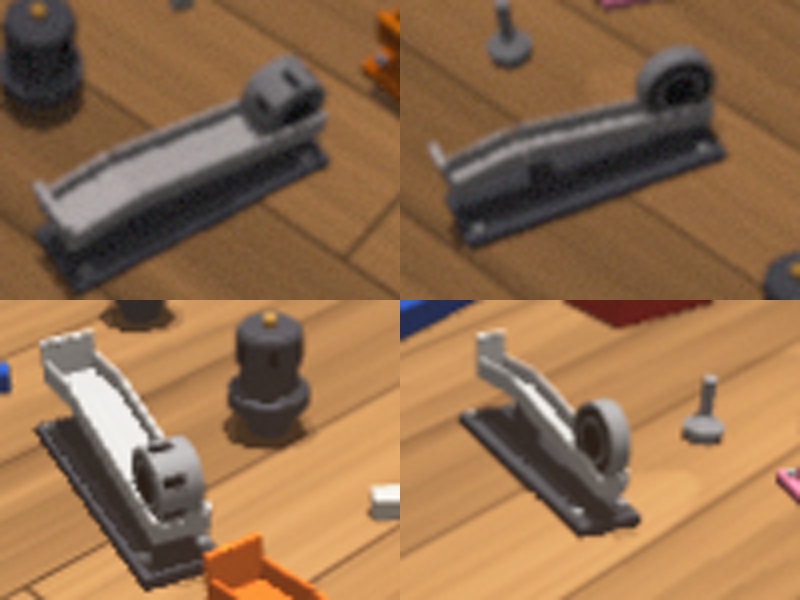

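The crop confirms it: the top row and bottom row show the nut with its notches in the wide grey gutter and the sealed bearing in the narrow grey gutter, each at the low end. Next I fit the gutter frames.

```bash
cat > fit.py <<'E'
from h import *
from scipy.optimize import minimize
def model(x,y,L,wi,xf,Lf):
    z=np.where((abs(x)<L/2)&(abs(y)<.029),.010,0.)
    xc=xf+Lf*np.cos(.1396); zc=.036+Lf*np.sin(.1396)
    fl=np.where(x<xc,.036+(x-xf)*np.tan(.1396),zc-(x-xc)*np.tan(.157))
    g=(x>xf)&(x<xc+.047)&(abs(y)<wi/2+.003)
    return np.where(g,fl+np.where(abs(y)>wi/2,.014,0),z)
out={}
for nm,L,wi,xf,Lf,x0,R in (('wide',.208,.034,-.0933,.145,(.562,.152,-.31),.025),('narrow',.217,.020,-.0963,.148,(.537,-.221,-.39),.031)):
    for lab in (['scene'],['side'],['scene','side']):
        A=np.concatenate([cloud(load(n)).reshape(-1,3) for n in lab]); A=A[~np.isnan(A[:,0])]
        A=A[np.hypot(A[:,0]-x0[0],A[:,1]-x0[1])<.14]
        def loc(p,B):
            c,s=np.cos(p[2]),np.sin(p[2]); d=B[:,:2]-p[:2]; return d@[c,s],d@[-s,c]
        def cost(p,full=False):
            x,y=loc(p,A); k=(x>-.04)|(A[:,2]<.03)
            k&=(abs(y)<.045)&(abs(x)<.125)
            r=np.clip(abs(A[:,2]-model(x,y,L,wi,xf,Lf)),0,.012)
            return (r*k).sum()/k.sum()
        best=min((minimize(cost,np.array(x0)+d,method='Nelder-Mead',options=dict(initial_simplex=np.array(x0)+d+np.array([[0,0,0],[.01,0,0],[0,.01,0],[0,0,.06]]))) for d in np.random.default_rng(0).normal(0,[.006,.006,.04],(8,3))),key=lambda r:r.fun)
        p=best.x; x,y=loc(p,A); m=(x<-.05)&(A[:,2]>.068)&(abs(y)<.03)
        print(nm,lab,p.round(4),np.degrees(p[2]).round(1),best.fun.round(5),'part x',x[m].min().round(3),x[m].max().round(3),'y',y[m].min().round(3),y[m].max().round(3),'top',A[m,2].max().round(3))
E
python3 fit.py
```

```text
wide ['scene'] [ 0.5588  0.1498 -0.2909] -16.7 0.00525 part x -0.103 -0.052 y -0.014 0.02 top 0.093
wide ['side'] [ 0.5661  0.1482 -0.2978] -17.1 0.00487 part x -0.111 -0.063 y -0.014 0.018 top 0.089
wide ['scene', 'side'] [ 0.5619  0.1489 -0.2914] -16.7 0.00522 part x -0.107 -0.056 y -0.014 0.02 top 0.093
narrow ['scene'] [ 0.5375 -0.2255 -0.4007] -23.0 0.00603 part x -0.11 -0.051 y -0.014 0.012 top 0.105
narrow ['side'] [ 0.5376 -0.2265 -0.3981] -22.8 0.00564 part x -0.112 -0.053 y -0.008 0.01 top 0.101
narrow ['scene', 'side'] [ 0.5364 -0.2259 -0.3987] -22.8 0.00593 part x -0.111 -0.05 y -0.013 0.013 top 0.105
```

Emit:
servo_tool([
  [[0,0,0],[0,0,7]],
  [[0,0,0],[0,0,7]],
  [[0,0,0],[0,0,7]],
  [[0,0,0],[0,0,7]],
  [[0,0,0],[0,0,7]],
  [[0,0,0],[0,0,7]],
  [[0,0,0],[0,0,4]],
  [[0,0,0],[0,0,0]],
], claw=0, force=20)

```text
t: 0.77
ee_pos: [0.2503, -0.5726, 0.4042]
tcp_rot: [-3.08, 0.615, 0.001]
force: [-0.5, -0.3, -0.4]
opening: -0.0001
finger_force: 0.0
```

Emit:
servo_tool([
  [[-0.0008,-0.018,0.004],[0,0,0]],
  [[-0.0008,-0.036,0.0085],[0,0,0]],
  [[-0.0008,-0.036,0.0085],[0,0,0]],
  [[-0.0008,-0.036,0.0085],[0,0,0]],
  [[-0.0008,-0.036,0.0085],[0,0,0]],
  [[-0.0008,-0.036,0.0085],[0,0,0]],
  [[-0.0008,-0.036,0.0085],[0,0,0]],
  [[-0.0008,-0.036,0.0085],[0,0,0]],
  [[-0.0008,-0.036,0.0085],[0,0,0]],
  [[-0.0008,-0.036,0.0085],[0,0,0]],
  [[-0.0008,-0.036,0.0085],[0,0,0]],
  [[-0.0008,-0.036,0.0085],[0,0,0]],
  [[-0.0008,-0.018,0.004],[0,0,0]],
  [[0,0,0],[0,0,0]],
  [[0,0,0],[0,0,0]],
])

```text
t: 2.02
ee_pos: [0.4054, -0.1686, 0.303]
tcp_rot: [-3.083, 0.603, 0.001]
force: [0.1, -0.7, -0.6]
opening: 0.0001
finger_force: 0.0
```

```bash
cat > tip.py <<'E'
from h import *
import sys
s=robot.state(); e=s['ee_pos']; yaw=2*np.arctan2(s['tcp_rot'][1],s['tcp_rot'][0]); print(e.round(4),np.degrees(yaw).round(1)%360-360)
for n in ('scene','side'):
    P=cloud(grab(n)).reshape(-1,3); P=P[~np.isnan(P[:,0])]
    d=P[:,:2]-e[:2]; c,q=np.cos(yaw),np.sin(yaw); x=d@[c,q]; y=d@[-q,c]
    m=(abs(x)<.03)&(abs(y)<.04)&(P[:,2]>float(sys.argv[1]))&(P[:,2]<e[2]-.13)
    print(n,m.sum(),'tip z',np.sort(P[m,2])[:5].round(4),'x',x[m].min().round(3),x[m].max().round(3),'y',y[m].min().round(3),y[m].max().round(3))
a=[load(n)['frame'][...,::-1] for n in ('scene','side')]
cv2.imwrite(f'pics/{sys.argv[2]}.png',np.hstack([cv2.resize(x[int(r):int(r)+150,int(cc):int(cc)+100],(400,600),interpolation=cv2.INTER_CUBIC) for x,(r,cc) in zip(a,[sys.argv[3:5],sys.argv[5:7]])]))
E
python3 tip.py 0.095 hov 60 170 80 265
```

```text
[ 0.4054 -0.1686  0.303 ] -22.100000000000023
scene 63 tip z [0.13   0.1307 0.1338 0.1341 0.1343] x -0.007 0.013 y -0.029 0.017
side 121 tip z [0.1303 0.1304 0.1316 0.1317 0.1323] x -0.012 0.009 y -0.013 0.016
```

View pics/hov.png

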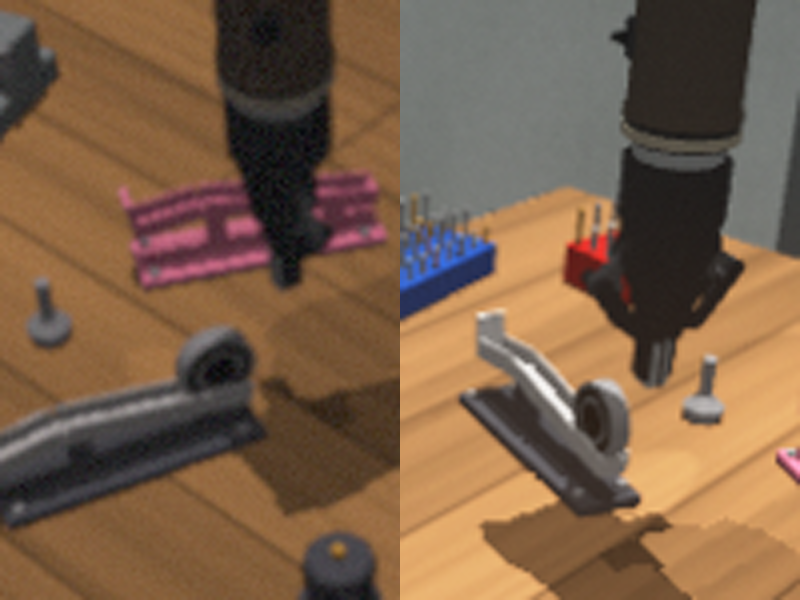

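Emit:
servo_tool([
  [[0,0.0015,0.017],[0,0,0.7]],
  [[0,0,0.017],[0,0,0]],
  [[0,0,0.017],[0,0,0]],
  [[0,0,0.017],[0,0,0]],
  [[0,0,0],[0,0,0]],
  [[0.006,0,0],[0,0,0]],
  [[0.006,0,0],[0,0,0]],
  [[0.006,0,0],[0,0,0]],
  [[0.006,0,-0.0008],[0,0,0]],
  [[0.006,0,-0.0008],[0,0,0]],
  [[0.006,0,-0.0008],[0,0,0]],
  [[0.006,0,-0.0008],[0,0,0]],
  [[0.006,0,-0.0008],[0,0,0]],
  [[0.006,0,-0.0008],[0,0,0]],
  [[0.006,0,-0.0008],[0,0,0]],
  [[0.006,0,-0.0008],[0,0,0]],
])

```text
t: 3.45
ee_pos: [0.4659, -0.1969, 0.2416]
tcp_rot: [3.078, -0.629, -0.0]
force: [-1.7, 1.6, 0.4]
opening: -0.0004
finger_force: 0.5
```

```bash
cat > part.py <<'E'
from h import *
import sys
F=dict(narrow=(.537,-.226,np.radians(-22.8),.031,-.0963),wide=(.561,.150,np.radians(-17.2),.025,-.0933))
s=robot.state(); print(s['ee_pos'].round(4),s['force'].round(1),s['t'])
nm=sys.argv[1]; X,Y,th,R,xf=F[nm]; c,q=np.cos(th),np.sin(th)
d=s['ee_pos'][:2]-[X,Y]; print('tool x,y in gutter',d@[c,q],d@[-q,c],'yaw',np.degrees(2*np.arctan2(s['tcp_rot'][1],s['tcp_rot'][0]))-360)
for n in ('scene','side'):
    P=cloud(grab(n)).reshape(-1,3); P=P[~np.isnan(P[:,0])]; d=P[:,:2]-[X,Y]; x=d@[c,q]; y=d@[-q,c]
    fl=.036+(x-xf)*.1405
    m=(abs(y)<.022)&(abs(x)<.11)&(P[:,2]>fl+.018)&(P[:,2]<.15)
    h,_=np.histogram(x[m],np.arange(-.11,.111,.01)); 
    hm=[(P[m&(x>=a)&(x<a+.01),2].max()*1000).round() if ((m&(x>=a)&(x<a+.01)).any()) else 0 for a in np.arange(-.11,.11,.01)]
    print(n,np.array(hm).astype(int))
E
python3 part.py narrow
```

```text
[ 0.4659 -0.1969  0.2416] [-1.7  1.6  0.4] 3.45
tool x,y in gutter -0.07684094527785583 -0.0007505885101588088 yaw -383.1036006331309
scene [ 54 138  96 139 148 149 110 110 110 105 101  71  70   0   0  75   0   0
   0   0   0  84]
side [  0 150 150 138 136 138  96  95 107  96  92  73   0   0   0   0   0   0
   0   0   0  83]
```

Emit:
servo_tool([
  [[0.006,0,-0.0008],[0,0,0]],
  [[0.006,0,-0.0008],[0,0,0]],
  [[0.006,0,-0.0008],[0,0,0]],
  [[0.006,0,-0.0008],[0,0,0]],
  [[0.006,0,-0.0008],[0,0,0]],
  [[0.006,0,-0.0008],[0,0,0]],
  [[0.006,0,-0.0008],[0,0,0]],
  [[0.006,0,-0.0008],[0,0,0]],
  [[0.006,0,-0.0008],[0,0,0]],
  [[0.006,0,-0.0008],[0,0,0]],
  [[0.006,0,-0.0008],[0,0,0]],
  [[0.006,0,-0.0008],[0,0,0]],
  [[0.005,0,-0.0008],[0,0,0]],
  [[0.004,0,0],[0,0,0]],
  [[0.004,0,0],[0,0,0]],
  [[0.004,0,0],[0,0,0]],
  [[0.004,0,0],[0,0,0]],
  [[0,0,0],[0,0,0]],
  [[0,0,0],[0,0,0]],
  [[0,0,0],[0,0,0]],
])

```text
t: 5.22
ee_pos: [0.5507, -0.2331, 0.2519]
tcp_rot: [-3.078, 0.629, 0.0]
force: [-0.3, -0.4, 0.0]
opening: -0.0005
finger_force: 0.0
```

```bash
python3 part.py narrow
```

```text
[ 0.5507 -0.2331  0.2519] [-0.3 -0.4  0. ] 5.2167
tool x,y in gutter 0.015412643716316529 -0.00125808201183956 yaw -23.10484569705062
scene [  0  56  58  57   0   0  62   0   0   0   0 147 149 149 149  98 112 118
 117 117 113 109]
side [  0   0   0   0   0   0   0   0   0   0 149 150 150 147 146  95 106 104
 113 109 105  95]
```

Emit:
servo_tool([
  [[-0.004,0,-0.012],[0,0,0]],
  [[-0.004,0,-0.03],[0,0,0]],
  [[-0.004,0,-0.03],[0,0,0]],
  [[-0.014,-0.016,0],[0,0,0]],
  [[-0.0225,-0.0285,0],[0,0,0]],
  [[-0.0225,-0.0285,0],[0,0,0]],
  [[-0.0225,-0.0285,0],[0,0,0]],
  [[-0.0225,-0.0285,0],[0,0,0]],
  [[-0.0225,-0.0285,0],[0,0,0]],
  [[-0.0225,-0.0285,0],[0,0,0]],
  [[-0.0225,-0.0285,0],[0,0,0]],
  [[-0.0225,-0.0285,0],[0,0,0]],
  [[-0.0225,-0.0285,0],[0,0,0]],
  [[-0.0225,-0.0285,0],[0,0,0]],
  [[-0.0225,-0.0285,0],[0,0,0]],
  [[0,-0.0125,0],[0,0,-5.9]],
  [[0,0,0],[0,0,0]],
  [[0,0,0],[0,0,0]],
])

```text
t: 6.82
ee_pos: [0.4333, 0.1888, 0.3246]
tcp_rot: [3.106, -0.47, 0.001]
force: [0.4, -0.6, 0.3]
opening: 0.0002
finger_force: 0.0
```

```bash
python3 part.py narrow; python3 part.py wide
python3 - <<'E'
from h import *
a,b=load('scene')['frame'][...,::-1],load('side')['frame'][...,::-1]
cv2.imwrite('pics/mid.png',np.hstack([cv2.resize(x,(400,600),interpolation=cv2.INTER_CUBIC) for x in (a[120:300,150:350][:,:120],b[120:270,265:365])]))
E
```

```text
[0.4333 0.1888 0.3246] [ 0.4 -0.6  0.3] 6.8167
tool x,y in gutter -0.25638158670838207 0.34222732108257575 yaw -377.2102735864416
scene [  0   0  57   0   0  61   0   0   0   0   0  70  70  71   0 100 109 116
 117 117 111 103]
side [  0   0  55   0  59   0   0   0   0   0   0   0   0   0   0 101 111 115
 116 115 110  93]
[0.4336 0.1873 0.3242] [ 0.3  0.1 -0. ] 6.9167
tool x,y in gutter -0.13276900364399372 -0.0020519633312439524 yaw -377.412393551647
scene [77 85 91 93 90 84  0  0  0  0  0  0  0  0  0 75  0  0  0  0  0  0]
side [82 88 90 90 86 78  0  0  0  0  0  0  0  0  0  0  0  0  0  0  0  0]
```

View pics/mid.png

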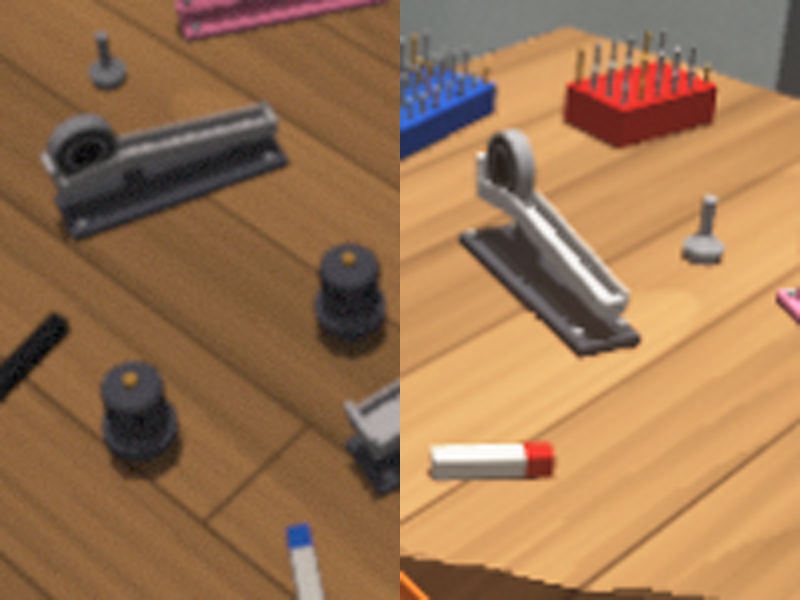

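The bearing now sits against its stop: scene half at (80,150), side half at (510,165). The bystanders are undisturbed. Before descending behind the nut, I check clearance to the orange look-alike.

Run:
```python
from h import *
for n in ('scene','side'):
    im=load(n); P=cloud(im); f=im['frame'].astype(int)
    m=(f[...,0]>150)&(f[...,0]-f[...,2]>110)&(P[...,2]>.005)&(P[...,2]<.12)
    Q=P[m]; Q=Q[np.hypot(Q[:,0]-.434,Q[:,1]-.19)<.25]
    d=np.hypot(Q[:,0]-.434,Q[:,1]-.187); print(n,len(Q),Q.min(0).round(3),Q.max(0).round(3),'near',np.sort(d)[:4].round(3),Q[d.argmin()].round(3))
```

```text
scene 550 [ 0.187 -0.026  0.005] [0.555 0.261 0.092] near [0.067 0.068 0.07  0.072] [0.385 0.233 0.008]
side 1416 [ 0.185 -0.025  0.005] [0.396 0.264 0.078] near [0.04  0.04  0.043 0.045] [0.395 0.196 0.075]
```

Emit:
servo_tool([
  [[0.007,-0.002,0.012],[0,0,0]],
  [[0,0,0.02],[0,0,0]],
  [[0,0,0.02],[0,0,0]],
  [[0,0,0.02],[0,0,0]],
  [[0,0,0.02],[0,0,0]],
  [[0,0,0],[0,0,0]],
  [[0,0,0],[0,0,0]],
  [[0.006,0,0],[0,0,0]],
  [[0.006,0,0],[0,0,0]],
  [[0.006,0,-0.0008],[0,0,0]],
  [[0.006,0,-0.0008],[0,0,0]],
  [[0.006,0,-0.0008],[0,0,0]],
  [[0.006,0,-0.0008],[0,0,0]],
  [[0.006,0,-0.0008],[0,0,0]],
  [[0.006,0,-0.0008],[0,0,0]],
])

```text
t: 8.27
ee_pos: [0.4873, 0.1741, 0.2369]
tcp_rot: [3.106, -0.47, 0.0]
force: [-1.3, 0.2, 1.1]
opening: 0.0001
finger_force: 0.6
```

```bash
python3 part.py wide
```

```text
[0.4873 0.1741 0.2369] [-1.3  0.2  1.1] 8.2667
tool x,y in gutter -0.07757613135990338 0.0012360072835196196 yaw -377.21273892395476
scene [  0   0 125 131 149 150 100  98  97  85   0  69   0   0   0   0   0   0
   0   0   0   0]
side [  0 149 150 132 128  84  83  82  93  75   0   0   0   0   0   0   0   0
   0   0   0   0]
```

Emit:
servo_tool([
  [[0.006,0,-0.0008],[0,0,0]],
  [[0.006,0.0003,-0.0008],[0,0,0]],
  [[0.006,0.0003,-0.0008],[0,0,0]],
  [[0.006,0.0003,-0.0008],[0,0,0]],
  [[0.006,0,-0.0008],[0,0,0]],
  [[0.006,0,-0.0008],[0,0,0]],
  [[0.006,0,-0.0008],[0,0,0]],
  [[0.006,0,-0.0008],[0,0,0]],
  [[0.006,0,-0.0008],[0,0,0]],
  [[0.006,0,-0.0008],[0,0,0]],
  [[0.006,0,-0.0008],[0,0,0]],
  [[0.006,0,-0.0008],[0,0,0]],
  [[0.006,0,-0.0008],[0,0,0]],
  [[0.005,0,0],[0,0,0]],
  [[0.004,0,0],[0,0,0]],
  [[0.004,0,0],[0,0,0]],
  [[0.004,0,0],[0,0,0]],
  [[0.003,0,0],[0,0,0]],
  [[0,0,0],[0,0,0]],
  [[0,0,0],[0,0,0]],
])

```text
t: 10.03
ee_pos: [0.58, 0.1445, 0.2471]
tcp_rot: [3.106, -0.47, -0.0]
force: [-0.6, -0.7, -0.5]
opening: 0.0001
finger_force: 0.0
```

```bash
python3 part.py wide
```

```text
[0.58   0.1445 0.2471] [-0.6 -0.7 -0.5] 10.0333
tool x,y in gutter 0.0198376721134217 0.0003326594177303616 yaw -377.2127280517384
scene [  0  54   0   0   0   0   0   0   0   0   0 124 135 144 150   0  97 105
 106 103  99  88]
side [  0   0   0   0   0   0   0   0   0   0   0 150 150 143 138  84  92  94
 103  99  87   0]
```

The nut has rolled ahead of the finger. I back off, lift and check.

Emit:
servo_tool([
  [[-0.004,0,-0.01],[0,0,0]],
  [[-0.006,0,-0.03],[0,0,0]],
  [[-0.01,0,-0.03],[0,0,0]],
  [[-0.03,0,-0.02],[0,0,0]],
  [[-0.03,0,0],[0,0,0]],
  [[-0.03,0,0],[0,0,0]],
  [[-0.02,0,0],[0,0,0]],
  [[0,0,0],[0,0,0]],
  [[0,0,0],[0,0,0]],
  [[0,0,0],[0,0,0]],
  [[0,0,0],[0,0,0]],
  [[0,0,0],[0,0,0]],
])

```text
t: 11.13
ee_pos: [0.4566, 0.1826, 0.3371]
tcp_rot: [3.106, -0.472, 0.0]
force: [0.3, 0.3, -0.3]
opening: 0.0001
finger_force: 0.0
```

```bash
python3 part.py wide; python3 part.py narrow|tail -2
python3 - <<'E'
from h import *
a,b=load('scene')['frame'][...,::-1],load('side')['frame'][...,::-1]
cv2.imwrite('pics/end.png',np.hstack([cv2.resize(x,(400,600),interpolation=cv2.INTER_CUBIC) for x in (a[120:330,150:290],b[120:330,180:320])]))
E
```

```text
[0.4566 0.1826 0.3371] [ 0.3  0.3 -0.3] 11.1333
tool x,y in gutter -0.10938021331460453 0.00025257664423501745 yaw -377.26878007313263
scene [  0   0   0   0  59  61   0   0  64   0   0   0   0   0   0   0  96 103
 106 105  99  91]
side [  0   0   0   0   0   0   0   0   0   0   0   0   0   0   0  87 100 104
 104 102  95   0]
side [  0   0   0   0   0   0   0   0   0   0   0   0   0   0   0 106 110 115
 115 114 108  96]
```

View pics/end.png

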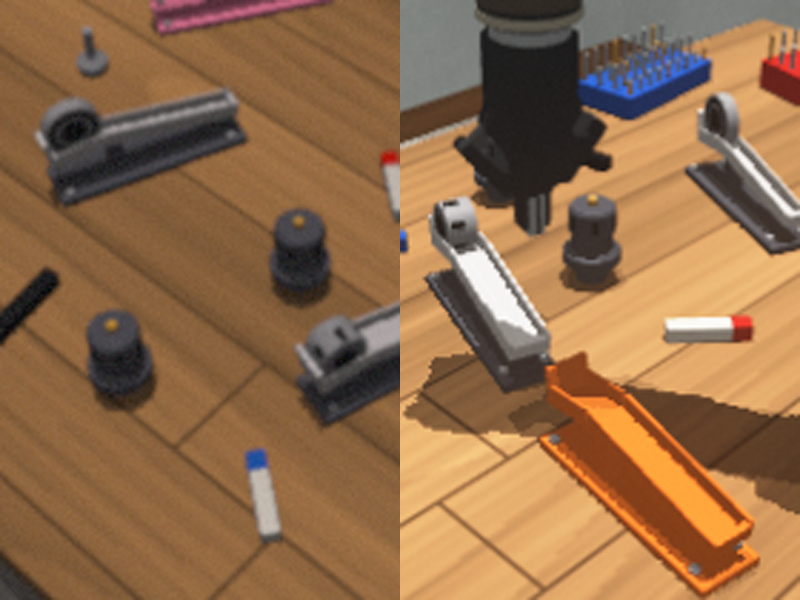

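Both parts rest against their stop plates: the nut at (335,340) in the scene half and (452,220) in the side half, the bearing at (72,125) and (720,118). The bystanders are in place and the arm is clear.

```bash
python3 -c "
from workcell import robot
print(robot.sign_off())"
```

```text
the job is handed in; nothing more can be done
None
```

I pushed the nut and the bearing over their crests; the last pictures show both resting against their stop plates with the bystanders in place, and I handed the job in at about 11 s (no verdict came back).

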